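# Put the sanding block away and shut its box

### The arm

A 6-joint arm with a two-finger parallel gripper is mounted at the origin on a cart in front of the work surface, level with it; the furniture and walls round the work are solid. World frame = base frame: x ahead of the robot, y to its left, z up, the work surface at z = 0. Lengths are in m, angles in rad, forces in N, time in s.
With the tool pointing down it reaches from about 0.375 to 0.975 m from the base axis. Payload 3.8 kg.
Tool frame: the origin (TCP) lies midway between the tips of the shut fingers; the grasp point (between the pads) lies 19 mm behind it; z points along the fingers, y is the line along which they close (so a half turn about z gives the same grasp; the last joint's range is limited). The gripper opens to 85 mm and grips with 20 to 120 N. Pads are 22 mm wide; open, the fingers measure 114 mm over their backs; the gripper's body (76 mm by 85 mm) begins 54 mm behind the grasp point. The pads swing forward as they close: fully open they stand 13 mm farther back than shut.
Start: joints at [1.138, 0.264, 1.604, -0, 1.274, -0.037], TCP at [0.26, 0.623, 0.231] pointing down, gripper open.
Joint ranges: [-2.63, 2.63], [-0.94, 2.18], [0.31, 2.57], [-1.31, 4.45], [0, 2.66], [-2.55, 2.55]. Speed limits (rad/s): [2.57, 2.57, 3.14, 3.14, 3.14, 3.14].

### API

Orientations are given as a rotation vector (axis times angle).
In Python, from workcell import bot, cams gives the robot as it stands.
- The arm moves only by the tool play_rows, never from a script. Its argument "rows" is a list of rows, each a list of 2 entries, a list of its own where there are three numbers: the shift along the tool's x, y, z scaled (see below), then the turn, a rotation vector about the tool's x, y, z scaled (see below). A call has 1 to 20 rows; each row is the pose to reach, as a shift and turn from the pose commanded when the call began, along the tool's axes at that moment; what a row does not reach only later rows make up. The controller multiplies each number of a shift by 250 mm and each number of a turn by 45 degrees. A row lasts 1/12 s, in which the tool goes at most 41.7 mm and 7.16 degrees, less where a joint would pass 70% of its speed; a pose out of reach is approached as far as the arm can. A call with a number of a shift or a turn outside -1 to 1 is refused whole. A call with a gripper value outside its range is refused whole. "claw" is the opening, from -1 (shut) to 1 (fully open), set as the call begins (left out, the last holds). The fingers move at their own pace and stop on an object; "newtons" is the grip in N (left out, the last holds). Time passes only in rows, so rows that repeat a pose let the fingers close. It gives the time, the measured TCP pose, the force, the opening and the grip force at its end, in the units of the state.
- bot.read_state(): the state, without advancing time (a new reading comes with each control period).
- cams.read_camera(name): name is "scene" or "top"; returns a dict with "image" (420x560x3 uint8, red, green, blue), "K" (3x3 intrinsics, pixels), "k1" (the pictures are not rectified: a ray, as slopes to the right and down, at radius r is drawn at 1 + k1 r^2 times it, then the intrinsics apply), "T" (4x4, takes a point from camera to world coordinates). Camera axes: x right, y down, z forward; pixel columns grow to the right and rows downward; lengths in m; the calibration is good to about 2 mm. A picture is of the moment at which its call begins. There is no depth.
- bot.finish_job(): hands the job in; it is judged then, once.
The state is a dict: "time": time; "q": joint angles; "joint_vel": joint speeds; "joint_torque": joint torques, N m; "tool_pos": TCP position; "tcp_rot": TCP orientation; "wrist_force": force on the tool from outside, world axes, zero at the start; "torque": the same for the moment, N m; "width": opening from 0.0 (shut) to 1.0 (fully open); "grip_force": force on a finger pad.
Only numpy, scipy, OpenCV 4.12 (cv2) and the standard library are available. Lean on these libraries where they do the work, as an engineer would, in place of code of your own. Each camera call takes 0.05 s, during which the arm holds its last target. There are 200 camera calls.

### The job

Put the sanding block away flat in the open well of the blue sanding box. Then slide the box's loose wooden lid across, without lifting it off the box, until it drops fully home and flush in its rebate over the well, and turn the red button squarely across the lid's edge to lock it. Leave the other things on the table where they are.

Things in the scene. Friction and masses are not known exactly. Their poses are not given: they have to be found in the camera images.
- sanding_box: Blue-painted wooden box, 254 (x) x 154 (y) x 50 mm high, fixed to the table. Origin: centre of its underside; z up. Its -x part (x from -127 to -27 mm) is closed; its flat top, the deck, is level with the rim at 50 mm. Its +x part is the open well with the lid's rebate round its mouth. Side rails 12 mm wide; the end rail at +x is 24 mm wide (x from 103 to 127 mm).
- well_floor (a point): Centre of the well's floor, 8 mm above the table, at box x = 38, y = 0 mm; axes as the box's. The well is 114 x 114 mm inside and 34 mm deep below the lid's ledge.
- lid_seat (a point): Centre of the lid's rebate, at its ledge 42 mm above the table; axes as the box's. The rebate is a square pocket 130 x 130 mm (box x from -27 to 103 mm, y from -65 to 65 mm), 8 mm deep below the rim, with an 8 mm wide ledge all round. The lid's origin comes here when it is home; its top is then flush with the rim.
- lid: Loose pale wooden lid, 125 x 125 x 8 mm, 0.14 kg, 26 mm finger hole 36 mm to -x of its centre. Origin: centre of its underside. Lies crooked on the deck, overhanging its -x end; is pushed to the box's +x. 2.5 mm play each side in the rebate. Once half over the rebate its front tips down onto the ledge and its rear edge rises up to 8 mm; the rear edge drops last, when the lid is all the way in.
- sanding_block: Sanding block, pale top and brown abrasive underside, 64 (x) x 102 (y) x 26 mm, 0.09 kg. Origin: centre of its underside; z up. Lies flat on the table.
- turn_button (a joint): Red turn button on the end rail: bar 52 x 14 x 8 mm on a vertical pivot at its middle, 52 to 60 mm above the table (2 mm over the rim). 0: bar along the end rail (box y), clear of the rebate; positive counter-clockwise from above; +1.57 or -1.57: one end over the lid. Turns either way (stops at 1.75), friction 0.02 N m, stays where left. Passes over the lid only when the lid is home.
- button_pivot (a point): The button's pivot, at the top of the bar, 60 mm above the table, on the box's end rail at box x = 116 mm, y = 0. The point's y axis runs along the bar.
- masking_tape: Roll of masking tape, 104 mm wide, 24 mm high, lying on the table; not to be disturbed. Origin: centre of its underside.
- small_tin: Small red and silver paint tin, 71 mm wide, 71 mm high; not to be disturbed. Origin: centre of its underside.
- marker: White marker pen with a black cap, 138 x 18 mm, lying on the table; not to be disturbed. Origin: middle of its underside.

How it is judged:
On the way, in this order (a step that is already met when the one before it is completed fails the run):
1. the sanding block lies flat in the well (z of sanding_block in the frame of well_floor below 0.003 m and horizontal distance between sanding_block and well_floor below 0.04 m and angle between sanding_block's own z axis and vertical below 0.1 rad), for 0.2 s.
2. the lid has dropped home in its rebate (horizontal distance between lid and lid_seat below 0.006 m and z of lid in the frame of lid_seat below 0.002 m and angle between lid's own z axis and vertical below 0.03 rad), for 0.2 s.
At the end, for the whole second after the job is handed in: The sanding block lies flat on the well's floor, the lid lies home in its rebate above it (underside within 2 mm of the ledge, centre within 6 mm of the seat, level) and at rest, and the red button stands across the lid's edge, turned at least 1.2 rad either way from the end rail (all of step 1 and all of step 2 and linear speed of lid below 0.01 m/s and (value of joint turn_button above 1.2 rad or value of joint turn_button below -1.2 rad)); the robot touches nothing.
It fails at once if the lid is lifted off the box (z of lid in the frame of lid_seat above 0.035 m).
It fails at once if the lid falls off the box (z of lid in the frame of lid_seat below -0.01 m).
It fails at once if the tape, tin or marker is disturbed (distance of any of masking_tape, small_tin, marker from where it was at the start of the episode above 0.03 m).
It also fails if it takes over 72 s, if anything falls off the work surface, if the arm or the gripper's body presses on something with over 40 N, if the wrist force passes 120 N, or if a joint passes its speed limit or range.

## Working session

There is one attempt and no reset: what is moved stays moved. The work goes in short steps, Python scripts to look and compute and a tool call to move; the robot and the scene stay as the last step left them, time stands still between calls to the robot, and variables do not carry over. Pictures are saved under pics/ and viewed, at most 10 in all, crops included, and the job is handed in when it is done.

Besides the shell and the picture viewer there is one more tool, called after "Request:" in YAML: its name, and indented under it one key for each argument. play_rows: Moves the arm, as the interface text tells. Its arguments: {"type":"object","properties":{"rows":{"type":"array","items":{"type":"array"}},"claw":{"type":"number"},"newtons":{"type":"number"}},"required":["rows"]}

```bash
mkdir -p pics; ls; python3 - <<'E'
from workcell import bot, cams
import cv2
print({k:v for k,v in bot.read_state().items() if k in('time','tool_pos','tcp_rot','q','width')})
for n in('scene','top'):
    c=cams.read_camera(n); cv2.imwrite(f'pics/{n}0.png',c['image'][...,::-1])
    print(n,c['K'].tolist() if hasattr(c['K'],'tolist') else c['K'],c['k1'],c['T'])
E
```

```text
pics
{'time': 0.0, 'q': array([ 1.13811228e+00,  2.64782887e-01,  1.60540260e+00,  3.06855066e-06,
        1.27366857e+00, -3.68925240e-02]), 'tool_pos': array([0.25992614, 0.62215048, 0.22992653]), 'tcp_rot': array([-0.61755486, -3.07975572,  0.0034531 ]), 'width': 1.0005096721262174}
scene [[461.83684000206165, 0.0, 279.1536170615013], [0.0, 461.83684000206165, 214.13034887491781], [0.0, 0.0, 1.0]] 0.02917260456808263 [[ 0.76831164 -0.51209334  0.38400213  0.14898971]
 [-0.63985071 -0.5985578   0.48199547 -0.77348424]
 [-0.0169792  -0.61602677 -0.78754221  0.88863612]
 [ 0.          0.          0.          1.        ]]
top [[458.50105806121877, 0.0, 282.90144490681286], [0.0, 458.50105806121877, 212.5280017973856], [0.0, 0.0, 1.0]] -0.0038301811976813632 [[-3.99967857e-03 -9.78159660e-01  2.07816465e-01  3.01958304e-01]
 [-9.99991683e-01  3.74642602e-03 -1.61220385e-03 -2.74599178e-01]
 [ 7.98423759e-04 -2.07821185e-01 -9.78166508e-01  1.11802670e+00]
 [ 0.00000000e+00  0.00000000e+00  0.00000000e+00  1.00000000e+00]]
```

View pics/top0.png

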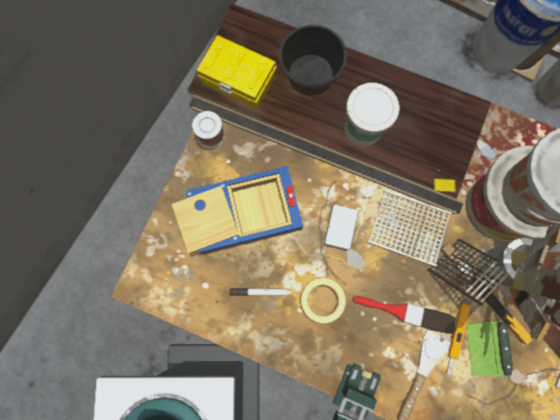

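View pics/scene0.png

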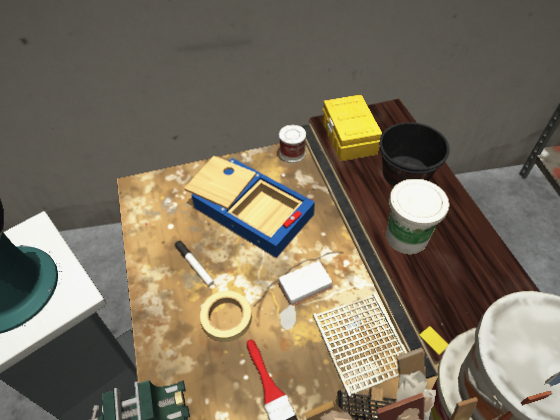

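The top view shows the box around (245,210), with the lid on its left at (205,218) and the button at (292,196). The block is at (341,227), marker (262,292), tape (323,300) and tin (208,128). The arm is out of view.

```bash
cat > h.py <<'E'
import numpy as np, cv2
from workcell import bot, cams
def undist(c,px):
    K=np.array(c['K']); return cv2.undistortPoints(np.float64(px).reshape(-1,1,2),K,np.array([c['k1'],0,0,0,0.])).reshape(-1,2)
def cast(c,px,z):
    s=undist(c,px); T=np.array(c['T']); d=np.c_[s,np.ones(len(s))]@T[:3,:3].T; o=T[:3,3]
    return (o+d*((z-o[2])/d[:,2])[:,None])
def proj(c,P):
    T=np.linalg.inv(np.array(c['T'])); r,_=cv2.Rodrigues(T[:3,:3])
    return cv2.projectPoints(np.float64(P).reshape(-1,1,3),r,T[:3,3],np.array(c['K']),np.array([c['k1'],0,0,0,0.]))[0].reshape(-1,2)
def blobs(m,amin):
    return [k for k in cv2.findContours(m.astype(np.uint8),cv2.RETR_EXTERNAL,cv2.CHAIN_APPROX_NONE)[0] if cv2.contourArea(k)>amin]
def rect(c,k,z):
    P=cast(c,k.reshape(-1,2),z)[:,:2]
    (cx,cy),wh,a=cv2.minAreaRect(np.float32(P*1000)); return np.round([cx,cy,*wh,a],1)
def ortho(c,z,x0,x1,y0,y1,s=2.):  # px per mm, up=+x left=+y
    H,W=int((x1-x0)*s),int((y1-y0)*s); v,u=np.mgrid[:H,:W]
    P=np.stack([x1-v/s,y1-u/s,0*u+z*1000.],-1).reshape(-1,3)/1000
    m=proj(c,P).astype(np.float32).reshape(H,W,2); return cv2.remap(c['image'],m[...,0],m[...,1],cv2.INTER_LINEAR)
E
python3 - <<'E'
from h import *
c={n:cams.read_camera(n) for n in('top','scene')}
for n in c:
    h=cv2.cvtColor(c[n]['image'],cv2.COLOR_RGB2HSV); H,S,V=[h[...,i].astype(int) for i in range(3)]
    blue=(H>100)&(H<125)&(S>130)&(V>40)
    for k in blobs(blue,500): print(n,'blue',rect(c[n],k,.05),k.reshape(-1,2).mean(0))
    red=((H<6)|(H>174))&(S>150)&(V>90)
    for k in blobs(red,25): print(n,'red',rect(c[n],k,.06),k.reshape(-1,2).mean(0))
    w=(S<60)&(V>150)
    for k in blobs(w,150): print(n,'white',rect(c[n],k,.026),k.reshape(-1,2).mean(0))
T=c['top']
print(cast(T,[[245,210]],.05))
x,y=(cast(T,[[245,210]],.05)[0,:2]*1000)
im=ortho(T,.05,x-130,x+130,y-180,y+180,2.); print('ortho x1',x+130,'y1',y+180)
cv2.imwrite('pics/o1.png',im[...,::-1])
E
```

```text
top blue [1037.8 -906.5  165.5   94.6   54.1] [526.57142857  22.17460317]
top red [ 317.  -495.1  120.4   36.    68.5] [381.32773109 305.68907563]
top red [ 553.4 -295.7    9.5   17.1   89.6] [291.19047619 201.33333333]
top white [109.9  -7.7 312.1  88.8  89.8] [163.69786096 395.5       ]
top white [ 148.6 -835.3   85.2   46.6   66.2] [531.12389381 380.08849558]
top white [ 203.4 -602.6   63.8  138.9   46.3] [424.86904762 355.5       ]
top white [ 290.4 -580.1   39.    46.4   74.6] [413.69117647 314.45588235]
top white [ 349.9 -255.    45.1  122.5   20.5] [276.43884892 287.92805755]
top white [ 393.6 -340.7   40.4   67.3   16.6] [311.24705882 268.51764706]
top white [ 431.4 -828.5   43.6  100.7   57.8] [513.3364486  253.65420561]
top white [ 498.6 -582.8  172.   142.6   69.9] [409.79423868 227.00823045]
top white [ 512.3 -440.4  101.7  216.6   76.3] [353.37037037 220.82154882]
top white [ 690.2 -783.8   58.9   39.6   51.2] [486.03174603 150.17460317]
top white [ 601.9 -843.7  267.2  132.2    3.4] [512.33684211 189.0877193 ]
top white [ 648.3 -930.    69.7  224.6   82.6] [547.19354839
[... 755 characters left out ...]
9 343.90853659]
scene white [ 716.4 -783.1  268.6  143.8   29.7] [528.82681564 353.76256983]
scene white [ 555.3 -484.5   35.6  109.8   65.4] [347.98461538 286.56923077]
scene white [ 394.7 -351.7   69.3   39.4   88.9] [248.57894737 289.4       ]
scene white [ 498.  -417.7   65.   100.4   76.6] [304.856 280.192]
scene white [ 346.3 -264.2   43.7  131.1   18.5] [210.02362205 274.47244094]
scene white [ 44.1 -25.  310.6 211.3  89.9] [ 43.82512315 287.5862069 ]
scene white [ 853.5 -430.3  139.4  135.6   37.6] [419.45205479 200.78767123]
scene white [775.1 -53.8  72.3  71.6  49.1] [292.18461538 133.78461538]
[[ 0.53537353 -0.18602484  0.05      ]]
ortho x1 665.3735328610261 y1 -6.024835530546653
```

View pics/o1.png

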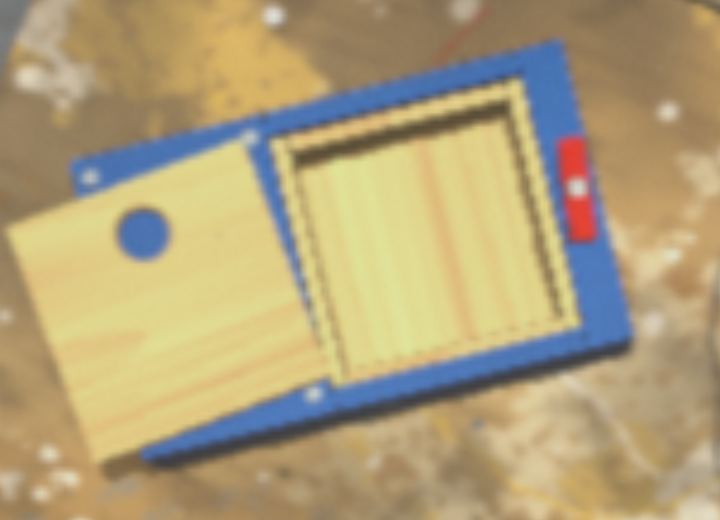

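The rectified view (2 px/mm at z=50 mm) puts the box rim corners at (562,40), (633,340), (145,458) and (72,160). That gives a box of 252–254 × 154 mm, matching the stated size, centred at (0.541, -0.1825) with yaw about -76.4°. The lid centre is near (0.513, -0.092), crooked by about 7°. From the scene camera the block is at (0.498, -0.418), 65×100 mm, with its x axis at 76.6°. I'll start moving.

Request:
play_rows:
  rows:
    - [[-1,-1,0],[0,0,-0.2]]
    - [[-1,-1,0],[0,0,-0.2]]
    - [[-1,-1,0],[0,0,-0.2]]
    - [[-1,-1,0],[0,0,-0.2]]
    - [[-1,-1,0],[0,0,-0.2]]
    - [[-1,-1,0],[0,0,-0.2]]
    - [[-1,-1,0],[0,0,-0.2]]
    - [[-1,-1,0],[0,0,-0.2]]
    - [[-1,-1,0],[0,0,-0.2]]
  claw: 1

```text
time: 0.95
tool_pos: [0.3953, 0.2919, 0.2312]
tcp_rot: [0.377, 3.118, -0.003]
wrist_force: [0.5, -0.8, -0.5]
width: 0.999
grip_force: 0.0
```

Request:
play_rows:
  rows:
    - [[-0.48,-0.98,0],[0,0,0]]
    - [[-0.48,-0.98,0],[0,0,0]]
    - [[-0.48,-0.98,0],[0,0,0]]
    - [[-0.48,-0.98,0],[0,0,0]]
    - [[-0.48,-0.98,0],[0,0,0]]
    - [[-0.48,-0.98,0],[0,0,0]]
    - [[-0.48,-0.98,0],[0,0,0]]

```text
time: 1.53
tool_pos: [0.4534, 0.0257, 0.2315]
tcp_rot: [0.377, 3.118, -0.002]
wrist_force: [-0.1, 0.8, -1.0]
width: 0.999
grip_force: 0.0
```

```bash
cat >> h.py <<'E'
def block():
    for n,(u0,u1,v0,v1) in dict(top=(318,365,195,258),scene=(265,340,250,310)).items():
        c=cams.read_camera(n); h=cv2.cvtColor(c['image'],cv2.COLOR_RGB2HSV).astype(int)
        m=np.zeros(h.shape[:2],bool); m[v0:v1,u0:u1]=((h[...,1]<45)&(h[...,2]>185))[v0:v1,u0:u1]
        m=cv2.morphologyEx(m.astype(np.uint8),cv2.MORPH_OPEN,np.ones((3,3)))
        for k in blobs(m,200): print(n,rect(c,k,.026))
def row(p,yaw,st=None):
    st=st or bot.read_state(); R=cv2.Rodrigues(np.array(st['tcp_rot'],float))[0]; f=np.radians(yaw); s,k=np.sin(f),np.cos(f)
    G=np.array([[-s,k,0],[k,s,0],[0,0,-1]]); 
    print('yaw now',np.degrees(np.arctan2(R[1,1],R[0,1])).round(2),'pos',np.round(st['tool_pos'],4),'q',np.round(st['q'],2),'F',np.round(st['wrist_force'],1))
    print('shift',np.round(R.T@(np.array(p)-st['tool_pos'])/.25,3),'turn',np.round(cv2.Rodrigues(R.T@G.T if 0 else R.T@np.c_[G[0],G[1],G[2]])[0].ravel()/(np.pi/4),3))
E
python3 -c "
from h import *
block(); row([.498,-.418,.12],76.6)"
```

```text
top [ 499.7 -417.9   61.5   98.5   75.9]
scene [ 498.4 -417.2   61.6   99.1   76.3]
yaw now 76.03 pos [0.4536 0.026  0.2313] q [ 0.   -0.16  2.05 -0.    1.25 -1.32] F [-0.5  1.9 -0.7]
shift [-0.601 -1.68   0.447] turn [-0.001  0.001 -0.013]
```

Request:
play_rows:
  rows:
    - [[-0.3,-0.95,0],[0,0,0]]
    - [[-0.3,-0.95,0],[0,0,0]]
    - [[-0.3,-0.95,0],[0,0,0]]
    - [[-0.3,-0.95,0],[0,0,0]]
    - [[-0.3,-0.95,0],[0,0,0]]
    - [[-0.3,-0.95,0],[0,0,0]]
    - [[-0.3,-0.95,0],[0,0,0]]

```text
time: 2.22
tool_pos: [0.4704, -0.2247, 0.2314]
tcp_rot: [0.381, 3.117, -0.005]
wrist_force: [-0.7, -1.1, 0.2]
width: 0.996
grip_force: 0.0
```

```bash
python3 -c "
from h import *
row([.499,-.4175,.06],76.1)"
```

```text
yaw now 76.07 pos [ 0.4704 -0.2247  0.2314] q [-0.49 -0.03  1.93 -0.    1.24 -1.82] F [-0.7 -1.1  0.2]
shift [-0.296 -0.719  0.688] turn [-0.004  0.002 -0.001]
```

Request:
play_rows:
  rows:
    - [[-0.3,-0.72,0.2],[0,0,0]]
    - [[-0.3,-0.72,0.2],[0,0,0]]
    - [[-0.3,-0.72,0.2],[0,0,0]]
    - [[-0.3,-0.72,0.2],[0,0,0]]
    - [[-0.3,-0.72,0.2],[0,0,0]]
    - [[-0.3,-0.72,0.68],[0,0,0]]
    - [[-0.3,-0.72,0.68],[0,0,0]]
    - [[-0.3,-0.72,0.68],[0,0,0]]
    - [[-0.3,-0.72,0.68],[0,0,0]]
    - [[-0.3,-0.72,0.68],[0,0,0]]

```text
time: 3.05
tool_pos: [0.4987, -0.4088, 0.0583]
tcp_rot: [-0.372, -3.114, -0.007]
wrist_force: [-0.2, -0.8, -0.8]
width: 1.001
grip_force: 0.0
```

```bash
python3 -c "
from h import *
row([.499,-.4175,.0],76.1)
c=cams.read_camera('scene');cv2.imwrite('pics/s1.png',cv2.resize(c['image'][200:340,190:380],None,fx=4,fy=4)[...,::-1])"
```

```text
yaw now 76.37 pos [ 0.4987 -0.4088  0.0583] q [-0.73  0.36  1.81  0.    0.97 -2.06] F [-0.2 -0.8 -0.8]
shift [-0.011 -0.034  0.233] turn [ 0.005 -0.008  0.006]
```

View pics/s1.png

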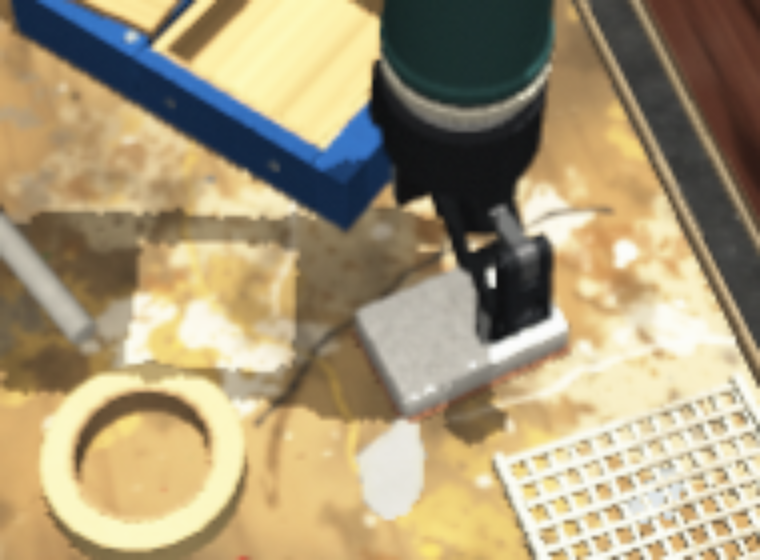

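The near finger is at (515,290) over the block's near long side, and the block fits between the fingers. I'll lower and grip.

Request:
play_rows:
  rows:
    - [[0,0,0],[0,0,0]]
    - [[0,0,0],[0,0,0]]
    - [[0,0,0.12],[0,0,0]]
    - [[0,0,0.24],[0,0,0]]
    - [[0,0,0.24],[0,0,0]]
    - [[0,0,0.24],[0,0,0]]

```text
time: 3.6
tool_pos: [0.4998, -0.4112, 0.0016]
tcp_rot: [-0.374, -3.118, -0.001]
wrist_force: [0.2, 1.0, 0.4]
width: 1.001
grip_force: 0.0
```

Request:
play_rows:
  rows:
    - [[0,0,0],[0,0,0]]
    - [[0,0,0],[0,0,0]]
    - [[0,0,0],[0,0,0]]
    - [[0,0,0],[0,0,0]]
    - [[0,0,0],[0,0,0]]
    - [[0,0,0],[0,0,0]]
    - [[0,0,0],[0,0,0]]
    - [[0,0,0],[0,0,0]]
  claw: 0.3
  newtons: 30

```text
time: 4.27
tool_pos: [0.5022, -0.4136, 0.0046]
tcp_rot: [0.374, 3.115, -0.005]
wrist_force: [-0.0, -0.1, 6.9]
width: 0.74
grip_force: 34.9
```

Request:
play_rows:
  rows:
    - [[0,0,-0.1],[0,0,0]]
    - [[0,0,-0.25],[0,0,0]]
    - [[0,0,-0.4],[0,0,0]]
    - [[0,0,-0.55],[0,0,0]]
    - [[0,0,-0.55],[0,0,0]]
    - [[0,0,-0.55],[0,0,0]]

```text
time: 4.77
tool_pos: [0.5026, -0.4138, 0.1439]
tcp_rot: [0.373, 3.112, -0.008]
wrist_force: [0.9, 0.3, -2.1]
width: 0.74
grip_force: 34.0
```

```bash
python3 -c "
from h import *
row([.5496,-.2194,.12],103.6); st=bot.read_state(); print(st['width'],st['grip_force'],st['tcp_rot'])"
```

```text
yaw now 76.32 pos [ 0.5026 -0.4138  0.1439] q [-0.73  0.28  1.75  0.    1.1  -2.06] F [ 0.9  0.3 -2.1]
shift [0.002 0.801 0.092] turn [-0.008  0.009 -0.606]
0.7401647310189978 33.994372487068176 [ 0.37318136  3.11188714 -0.00793519]
```

Request:
play_rows:
  rows:
    - [[0,0.8,0],[0,0,-0.6]]
    - [[0,0.8,0],[0,0,-0.6]]
    - [[0,0.8,0],[0,0,-0.6]]
    - [[0,0.8,0],[0,0,-0.6]]
    - [[0,0.8,0],[0,0,-0.6]]
    - [[0,0.8,0],[0,0,-0.6]]
    - [[0,0.8,0],[0,0,-0.6]]
    - [[0,0.8,0],[0,0,-0.6]]
    - [[0,0.8,0.1],[0,0,-0.6]]
    - [[0,0.8,0.1],[0,0,-0.6]]

```text
time: 5.6
tool_pos: [0.5445, -0.2177, 0.1098]
tcp_rot: [0.361, -3.115, -0.005]
wrist_force: [-2.2, -0.7, -2.0]
width: 0.739
grip_force: 34.1
```

```bash
python3 -c "
from h import *
row([.5496,-.2194,.06],103.6)
a=cams.read_camera('scene')['image'][150:270,180:340]; b=cams.read_camera('top')['image'][150:270,160:320]
cv2.imwrite('pics/s2.png',cv2.resize(np.hstack([a,b]),None,fx=2.5,fy=2.5,interpolation=cv2.INTER_CUBIC)[...,::-1])"
```

```text
yaw now 103.23 pos [ 0.5445 -0.2177  0.1098] q [-0.42  0.21  1.91 -0.    1.03 -2.22] F [-2.2 -0.7 -2. ]
shift [-0.019 -0.012  0.199] turn [ 0.005 -0.007 -0.008]
```

View pics/s2.png

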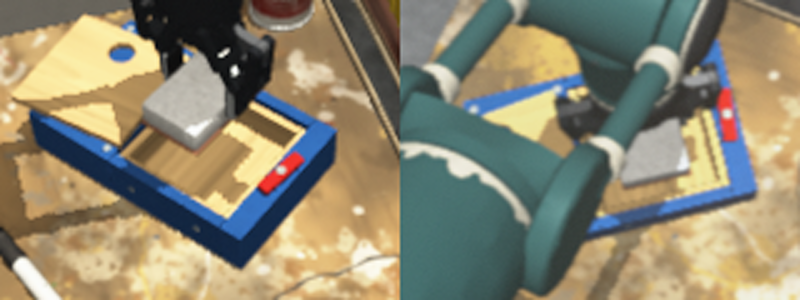

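The block hangs level over the well: left half around (190,100), right half with its near edge from (622,187) to (690,172). I'll check its offset before lowering.

```bash
python3 -c "
from h import *
c=cams.read_camera('top')
h=cv2.cvtColor(c['image'],cv2.COLOR_RGB2HSV).astype(int)
m=np.zeros(h.shape[:2],np.uint8); m[190:232,235:285]=((h[...,1]<50)&(h[...,2]>110)&(h[...,2]<230))[190:232,235:285]
k=max(blobs(m,50),key=cv2.contourArea)
u=np.array([.235,-.972]);v=np.array([.972,.235]);o=np.array([.5407,-.1825])
P=cast(c,k.reshape(-1,2),.131)[:,:2]-o; print('box x',(P@u).min(),(P@u).max(),'box y min',np.percentile(P@v,[0,5,10]))
s=bot.read_state();p=s['tool_pos'][:2]-o;print('tcp box',p@u,p@v)
row([.5496,-.2194,.06],103.6)"
```

```text
box x -0.014883494774147204 0.06814848047971125 box y min [-0.05775393 -0.05703112 -0.05646713]
tcp box 0.036282271013906825 -0.0026965070569581716
yaw now 103.22 pos [ 0.5466 -0.2184  0.1133] q [-0.42  0.2   1.91 -0.    1.03 -2.22] F [-0.  -0.1 -1.1]
shift [-0.011 -0.007  0.213] turn [ 0.001 -0.002 -0.008]
```

Request:
play_rows:
  rows:
    - [[-0.018,-0.005,0.1],[0,0,-0.01]]
    - [[-0.018,-0.005,0.2],[0,0,-0.01]]
    - [[-0.018,-0.005,0.22],[0,0,-0.01]]
    - [[-0.018,-0.005,0.22],[0,0,-0.01]]
    - [[-0.018,-0.005,0.22],[0,0,-0.01]]
    - [[-0.018,-0.005,0.26],[0,0,-0.01]]
    - [[-0.018,-0.005,0.3],[0,0,-0.01]]
    - [[-0.018,-0.005,0.33],[0,0,-0.01]]
    - [[-0.018,-0.005,0.36],[0,0,-0.01]]
    - [[-0.018,-0.005,0.38],[0,0,-0.01]]
    - [[-0.018,-0.005,0.38],[0,0,-0.01]]
    - [[-0.018,-0.005,0.38],[0,0,-0.01]]

```text
time: 6.75
tool_pos: [0.5517, -0.2174, 0.0181]
tcp_rot: [0.377, -3.118, -0.001]
wrist_force: [0.8, 0.8, -0.6]
width: 0.741
grip_force: 34.1
```

Request:
play_rows:
  rows:
    - [[0,0,0.01],[0,0,0]]
    - [[0,0,0.016],[0,0,0]]
    - [[0,0,0.016],[0,0,0]]
    - [[0,0,0.016],[0,0,0]]

```text
time: 7.08
tool_pos: [0.5523, -0.2177, 0.015]
tcp_rot: [-0.377, 3.119, -0.0]
wrist_force: [0.3, 0.2, -1.0]
width: 0.743
grip_force: 34.1
```

Request:
play_rows:
  rows:
    - [[0,0,0],[0,0,0]]
    - [[0,0,0],[0,0,0]]
    - [[0,0,0],[0,0,0]]
    - [[0,0,-0.05],[0,0,0]]
    - [[0,0,-0.2],[0,0,0]]
    - [[0,0,-0.35],[0,0,0]]
    - [[0,0,-0.5],[0,0,0]]
    - [[0,0,-0.5],[0,0,0]]
    - [[0,0,-0.5],[0,0,0]]
  claw: 0.7

```text
time: 7.83
tool_pos: [0.5551, -0.2189, 0.145]
tcp_rot: [-0.376, 3.111, -0.007]
wrist_force: [0.3, 0.6, 0.2]
width: 0.845
grip_force: 0.0
```

Request:
play_rows:
  rows:
    - [[0.02,0.95,0],[0,0,1]]
    - [[0.02,0.95,0],[0,0,1]]
    - [[0.02,0.95,0],[0,0,1]]
    - [[0.02,0.95,0],[0,0,1]]
    - [[0.02,0.95,0],[0,0,1]]
    - [[0.02,0.95,0],[0,0,1]]
    - [[0.02,0.95,0],[0,0,1]]
  claw: 1

```text
time: 8.42
tool_pos: [0.4874, 0.0165, 0.1384]
tcp_rot: [-0.847, -3.02, -0.002]
wrist_force: [-0.0, -0.1, -0.2]
width: 0.997
grip_force: 0.0
```

Request:
play_rows:
  rows:
    - [[0,0,0],[0,0,1]]
    - [[0,0,0],[0,0,1]]
    - [[0,0,0],[0,0,1]]
    - [[0,0,0],[0,0,1]]
    - [[0,0,0],[0,0,1]]
    - [[0,0,0],[0,0,1]]
    - [[0,0,0],[0,0,1]]
    - [[0,0,0],[0,0,1]]

```text
time: 9.08
tool_pos: [0.4896, 0.0119, 0.1387]
tcp_rot: [-1.939, -2.469, 0.002]
wrist_force: [0.4, -0.2, 0.2]
width: 0.997
grip_force: 0.0
```

```bash
cat >> h.py <<'E'
TH=np.radians(-76.4); U=np.array([np.cos(TH),np.sin(TH)]); Vv=np.array([-U[1],U[0]]); O=np.array([.5407,-.1825])
def b2w(bx,by,z): return np.r_[O+bx/1000*U+by/1000*Vv,z]
def w2b(p): d=(np.asarray(p)[...,:2]-O)*1000; return np.round(np.stack([d@U,d@Vv],-1),1)
E
python3 -c "
from h import *
row(b2w(-191,0,.042),13.6); print(w2b(bot.read_state()['tool_pos']))
a=cams.read_camera('scene')['image'][120:290,150:350]; b=ortho(cams.read_camera('top'),.05,400,660,-340,20,1.)
print(a.shape,b.shape)
cv2.imwrite('pics/s3.png',np.hstack([cv2.resize(a,(400,390)),cv2.resize(b,(400,390))])[...,::-1])"
```

```text
yaw now 13.73 pos [0.4896 0.0119 0.1387] q [-0.03 -0.01  2.09  0.    1.06 -0.27] F [ 0.4 -0.2  0.2]
shift [-0.04   0.017  0.387] turn [-0.003 -0.001  0.003]
[-200.9   -4. ]
(170, 200, 3) (260, 360, 3)
```

View pics/s3.png

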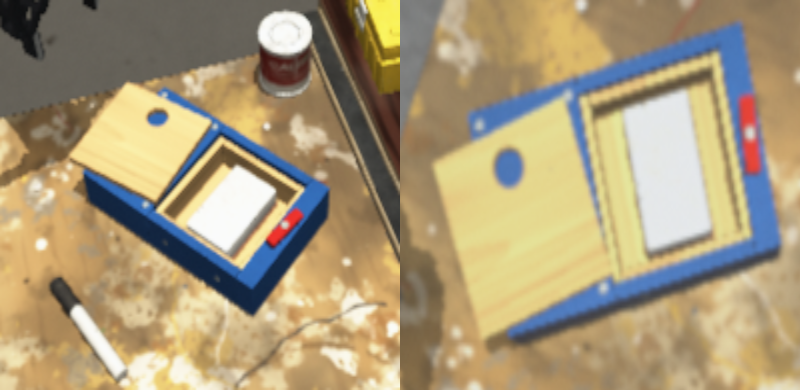

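The block sits flat in the well and the lid hasn't moved. I'll lower the open fingers behind the lid's rear edge.

Request:
play_rows:
  rows:
    - [[-0.02,0.02,0.15],[0,0,0]]
    - [[-0.02,0.02,0.3],[0,0,0]]
    - [[-0.02,0.02,0.395],[0,0,0]]
    - [[-0.02,0.02,0.395],[0,0,0]]
    - [[-0.02,0.02,0.395],[0,0,0]]
    - [[-0.02,0.02,0.395],[0,0,0]]

```text
time: 9.68
tool_pos: [0.4978, 0.0081, 0.0422]
tcp_rot: [1.938, 2.471, 0.001]
wrist_force: [0.5, 0.6, 0.6]
width: 1.002
grip_force: 0.0
```

```bash
python3 -c "
from h import *
s=bot.read_state();print(w2b(s['tool_pos']),s['tool_pos'][2]);row(b2w(-140,0,.040),13.6)"
```

```text
[-195.4    3.2] 0.042201185224971224
yaw now 13.8 pos [0.4978 0.0081 0.0422] q [-0.03  0.13  2.15  0.    0.86 -0.27] F [0.5 0.6 0.6]
shift [-0.221 -0.013  0.009] turn [0.002 0.001 0.004]
```

Request:
play_rows:
  rows:
    - [[-0.02,-0.01,0.01],[0,0,0]]
    - [[-0.04,-0.01,0.01],[0,0,0]]
    - [[-0.06,-0.01,0.01],[0,0,0]]
    - [[-0.08,-0.01,0.01],[0,0,0]]
    - [[-0.1,-0.01,0.01],[0,0,0]]
    - [[-0.12,-0.01,0.01],[0,0,0]]
    - [[-0.14,-0.01,0.01],[0,0,0]]
    - [[-0.16,-0.01,0.01],[0,0,0]]
    - [[-0.18,-0.01,0.01],[0,0,0]]
    - [[-0.2,-0.01,0.01],[0,0,0]]
    - [[-0.22,-0.01,0.01],[0,0,0]]
    - [[-0.22,-0.01,0.01],[0,0,0]]

```text
time: 10.68
tool_pos: [0.5078, -0.0468, 0.0385]
tcp_rot: [1.939, 2.471, -0.0]
wrist_force: [1.0, -0.0, -0.2]
width: 1.002
grip_force: 0.0
```

```bash
cat >> h.py <<'E'
def lid(name):
    a=ortho(cams.read_camera('top'),.058,420,660,-340,0,2.); cv2.imwrite(f'pics/{name}.png',a[...,::-1])
    s=bot.read_state(); print('tcp box',w2b(s['tool_pos']),s['tool_pos'][2],'F',np.round(s['wrist_force'],1))
def px2b(p,x1=660,y1=0,s=2.): p=np.float64(p); return w2b(np.stack([x1-p[...,1]/s,y1-p[...,0]/s],-1)/1000)
E
python3 -c "
from h import *
lid('l1')"
```

```text
tcp box [-140.    -0.2] 0.03845103731030876 F [ 0.5  0.3 -0.2]
```

View pics/l1.png

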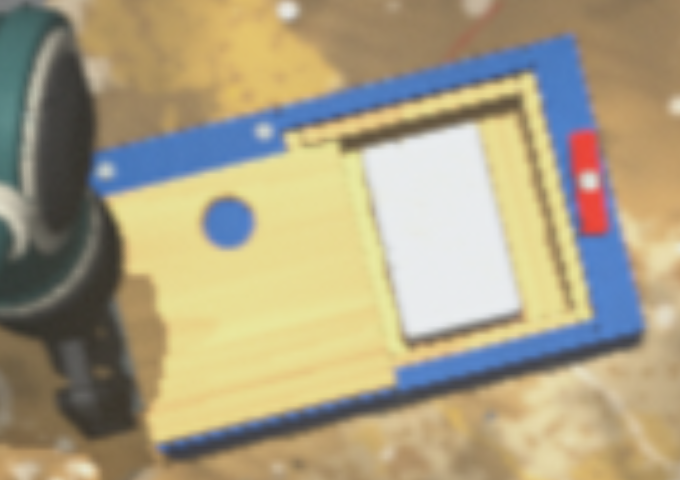

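The lid is now square but sits at box y ≈ -12 mm: front corners (340,140) and (398,385), hole (229,222). I'll back off and push its -y side with both fingers to centre it.

Request:
play_rows:
  rows:
    - [[0.06,0,0],[0,0,0]]
    - [[0.06,0,-0.05],[0,0,0]]
    - [[0.06,0,-0.2],[0,0,0]]
    - [[0.06,0,-0.35],[0,0,0.15]]
    - [[-0.1,-0.13,-0.4],[0,0,0.3]]
    - [[-0.2,-0.26,-0.4],[0,0,0.45]]
    - [[-0.3,-0.4,-0.4],[0,0,0.6]]
    - [[-0.3,-0.4,-0.4],[0,0,0.75]]
    - [[-0.3,-0.4,-0.4],[0,0,0.9]]
    - [[-0.3,-0.4,-0.4],[0,0,1]]
    - [[-0.3,-0.4,-0.4],[0,0,1]]

```text
time: 11.65
tool_pos: [0.4278, -0.1429, 0.1385]
tcp_rot: [2.739, 1.538, -0.0]
wrist_force: [0.8, 0.9, 0.4]
width: 0.998
grip_force: 0.0
```

Request:
play_rows:
  rows:
    - [[0,0,0],[0,0,1]]
    - [[0,0,0],[0,0,1]]
    - [[0,0,0],[0,0,1]]
    - [[0,0,0],[0,0,1]]
    - [[0,0,0],[0,0,1]]
    - [[0,0,0],[0,0,1]]
    - [[0,0,0],[0,0,1]]
    - [[0,0,0],[0,0,1]]

```text
time: 12.32
tool_pos: [0.4283, -0.1422, 0.1384]
tcp_rot: [-3.118, -0.38, 0.0]
wrist_force: [0.0, 0.2, 0.5]
width: 1.004
grip_force: 0.0
```

```bash
python3 -c "
from h import *
s=bot.read_state();print(w2b(s['tool_pos']),s['tool_pos'][2]);row(b2w(-64,-98,.041),-76.4)"
```

```text
[-65.6 -99.8] 0.13838079169225506
yaw now -76.1 pos [ 0.4283 -0.1422  0.1384] q [-0.38 -0.09  2.16 -0.    1.06  0.95] F [0.  0.2 0.5]
shift [0.007 0.007 0.39 ] turn [-0.     0.     0.007]
```

Request:
play_rows:
  rows:
    - [[0,0.007,0.15],[0,0,0.007]]
    - [[0,0.007,0.3],[0,0,0.007]]
    - [[0,0.007,0.39],[0,0,0.007]]
    - [[0,0.007,0.39],[0,0,0.007]]
    - [[0,0.007,0.39],[0,0,0.007]]
    - [[0.02,0.007,0.39],[0,0,0.007]]
    - [[0.04,0.007,0.39],[0,0,0.007]]
    - [[0.055,0.007,0.39],[0,0,0.007]]
    - [[0.07,0.007,0.39],[0,0,0.007]]
    - [[0.085,0.007,0.39],[0,0,0.007]]
    - [[0.1,0.007,0.39],[0,0,0.007]]
    - [[0.1,0.007,0.39],[0,0,0.007]]
    - [[0.1,0.007,0.39],[0,0,0.007]]

```text
time: 13.4
tool_pos: [0.4546, -0.1388, 0.0429]
tcp_rot: [3.118, 0.369, 0.004]
wrist_force: [-2.3, -0.3, 6.7]
width: 0.999
grip_force: 3.1
```

```bash
python3 -c "
from h import *
lid('l2')"
```

```text
tcp box [-62.8 -73.4] 0.04290125897392398 F [-2.9 -0.6  6.2]
```

View pics/l2.png

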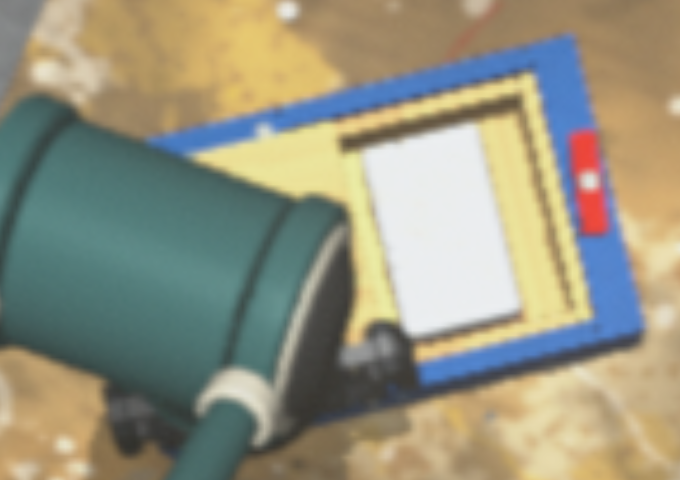

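Request:
play_rows:
  rows:
    - [[0,0,-0.06],[0,0,0]]
    - [[0,0,-0.06],[0,0,0]]
    - [[-0.09,0,-0.06],[0,0,0]]
    - [[-0.09,0,-0.06],[0,0,0]]
    - [[-0.09,0,0.01],[0,0,0]]
    - [[-0.09,0,0.01],[0,0,0]]
    - [[-0.09,0,0.01],[0,0,0]]
    - [[-0.09,0,0.01],[0,0,0]]

```text
time: 14.12
tool_pos: [0.4314, -0.1434, 0.0386]
tcp_rot: [-3.12, -0.368, 0.0]
wrist_force: [-0.6, -0.3, -0.8]
width: 0.999
grip_force: 0.0
```

```bash
cat >> h.py <<'E'
def lidside():
    # upper (+y) lid edge on the deck: wood/blue boundary along box-y lines at bx=-50..-10 , z=.058
    c=cams.read_camera('top'); h=cv2.cvtColor(c['image'],cv2.COLOR_RGB2HSV); ys=np.arange(30,76,.25)
    for bx in range(-120,0,10):
        P=np.array([b2w(bx,y,.058) for y in ys]); p=proj(c,P).astype(np.float32)
        H=cv2.remap(c['image'],p[:,0][None],p[:,1][None],cv2.INTER_LINEAR)[0].astype(int)
        d=H[:,0]-H[:,2]; i=np.where((d[:-1]>0)&(d[1:]<=0))[0]; print(bx,ys[i],end='; ')
    s=bot.read_state(); print('\ntcp box',w2b(s['tool_pos']),s['tool_pos'][2],'F',np.round(s['wrist_force'],1))
E
python3 -c "
from h import *
lidside(); row(b2w(-64,-76,.0385),-76.4)"
```

```text
-120 [63.25]; -110 [61.5]; -100 [61.5]; -90 [61.5]; -80 [61.25]; -70 [61.5]; -60 [61.5]; -50 [61.5]; -40 [62.]; -30 [61.5]; -20 [62.]; -10 [62.]; 
tcp box [-63.5 -96.8] 0.03892716790149303 F [-1.2  0.3 -0.8]
yaw now -76.54 pos [ 0.4317 -0.1436  0.0389] q [-0.38  0.06  2.23  0.    0.85  0.96] F [-1.2  0.3 -0.8]
shift [ 0.083 -0.002  0.002] turn [ 0.    -0.001 -0.003]
```

The lid's +y edge now reads 61.6 mm (62.5 would be centred), so the lid is square and within about 1 mm of centre. I'll go back behind its rear edge.

Request:
play_rows:
  rows:
    - [[0,0,-0.15],[0,0,0]]
    - [[0,0,-0.3],[0,0,0]]
    - [[0,0,-0.4],[0,0,-0.15]]
    - [[0,-0.15,-0.4],[0,0,-0.3]]
    - [[0.1,-0.3,-0.4],[0,0,-0.45]]
    - [[0.2,-0.45,-0.4],[0,0,-0.6]]
    - [[0.3,-0.55,-0.4],[0,0,-0.75]]
    - [[0.39,-0.55,-0.4],[0,0,-0.9]]
    - [[0.39,-0.55,-0.4],[0,0,-1]]
    - [[0.39,-0.55,-0.4],[0,0,-1]]

```text
time: 15.0
tool_pos: [0.4954, 0.0142, 0.1394]
tcp_rot: [2.738, 1.54, 0.002]
wrist_force: [0.5, -0.6, -1.0]
width: 1.0
grip_force: 0.0
```

Request:
play_rows:
  rows:
    - [[0,0,0],[0,0,-1]]
    - [[0,0,0],[0,0,-1]]
    - [[0,0,0],[0,0,-1]]
    - [[0,0,0],[0,0,-1]]
    - [[0,0,0],[0,0,-1]]
    - [[0,0,0],[0,0,-1]]
    - [[0,0,0],[0,0,-1]]
    - [[0,0,0],[0,0,-1]]

```text
time: 15.67
tool_pos: [0.4935, 0.0124, 0.1388]
tcp_rot: [1.949, 2.464, -0.0]
wrist_force: [-0.5, -0.5, 0.2]
width: 1.0
grip_force: 0.0
```

```bash
python3 -c "
from h import *
s=bot.read_state();print(w2b(s['tool_pos']),s['tool_pos'][2]);row(b2w(-180,0,.0385),13.6);lidside()"
```

```text
[-2.006e+02 -1.000e-01] 0.13880049834508532
yaw now 13.32 pos [0.4935 0.0124 0.1388] q [-0.03 -0.    2.08 -0.    1.06 -0.26] F [-0.5 -0.5  0.2]
shift [-0.082  0.001  0.401] turn [-0.     0.    -0.006]
-120 [63.25]; -110 [61.5]; -100 [61.5]; -90 [61.5]; -80 [61.5]; -70 [61.5]; -60 [61.5]; -50 [61.5]; -40 [62.]; -30 [61.5]; -20 [62.]; -10 [62.]; 
tcp box [-200.6   -0. ] 0.1387627947439244 F [0.6 0.8 0.1]
```

Request:
play_rows:
  rows:
    - [[0,0,0.15],[0,0,-0.006]]
    - [[0,0,0.3],[0,0,-0.006]]
    - [[0,0,0.4],[0,0,-0.006]]
    - [[0,0,0.4],[0,0,-0.006]]
    - [[-0.08,0,0.4],[0,0,-0.006]]
    - [[-0.16,0,0.4],[0,0,-0.006]]
    - [[-0.2,0,0.4],[0,0,-0.006]]
    - [[-0.225,0,0.4],[0,0,-0.006]]
    - [[-0.25,0,0.4],[0,0,-0.006]]
    - [[-0.275,0,0.4],[0,0,-0.006]]
    - [[-0.3,0,0.4],[0,0,-0.006]]
    - [[-0.325,0,0.4],[0,0,-0.006]]
    - [[-0.35,0,0.4],[0,0,-0.006]]
    - [[-0.36,0,0.4],[0,0,-0.006]]
    - [[-0.36,0,0.4],[0,0,-0.006]]

```text
time: 16.97
tool_pos: [0.515, -0.0752, 0.0385]
tcp_rot: [1.941, 2.47, -0.0]
wrist_force: [0.4, 0.6, 1.2]
width: 1.0
grip_force: 0.0
```

```bash
python3 -c "
from h import *
lidside();row(b2w(-50,0,.0385),13.6)"
```

```text
-120 [64.25]; -110 []; -100 []; -90 []; -80 [60.75]; -70 [60.75]; -60 [61.]; -50 [60.75]; -40 [61.75]; -30 [61.]; -20 [61.75]; -10 [62.]; 
tcp box [-1.107e+02  1.000e-01] 0.03842607559756406 F [-0.7 -0.3  0.2]
yaw now 13.7 pos [ 0.5148 -0.0749  0.0384] q [-0.19  0.18  2.1  -0.    0.86 -0.43] F [-0.7 -0.3  0.2]
shift [-0.243 -0.001 -0.   ] turn [-0.     0.     0.002]
```

```bash
cat >> h.py <<'E'
def edges(bxs,z,lo,hi):
    c=cams.read_camera('top'); ys=np.arange(lo,hi,.25); o=[]
    for bx in bxs:
        p=proj(c,np.array([b2w(bx,y,z) for y in ys])).astype(np.float32)
        H=cv2.remap(c['image'],p[:,0][None],p[:,1][None],cv2.INTER_LINEAR)[0].astype(int)
        d=H[:,0]-H[:,2]; o.append((bx,list(map(float,ys[np.where(np.diff(np.sign(d))!=0)[0]]))))
    print(z,lo,o)
E
python3 -c "
from h import *
edges(range(-80,20,20),.058,30,76);edges(range(-80,20,20),.058,-80,-40)
edges(range(40,100,20),.05,50,85);edges(range(40,100,20),.05,-90,-50)"
```

```text
0.058 30 [(-80, [60.75, 75.5]), (-60, [61.0, 74.5]), (-40, [44.5, 61.75, 74.0]), (-20, [61.75, 62.0, 74.5]), (0, [62.0, 74.75])]
0.058 -80 [(-80, [-65.75]), (-60, [-65.5]), (-40, [-66.5]), (-20, [-66.0]), (0, [-65.75])]
0.05 50 [(40, [64.25, 64.5, 78.0]), (60, [64.5, 78.25, 78.5]), (80, [64.75, 78.5])]
0.05 -90 [(40, [-81.0, -64.75, -64.5, -51.25, -51.0]), (60, [-80.75, -80.5, -64.5, -51.5, -51.25]), (80, [-81.0, -80.75, -64.25])]
```

Request:
play_rows:
  rows:
    - [[-0.025,0.002,0],[0,0,0]]
    - [[-0.05,0.004,0],[0,0,0]]
    - [[-0.075,0.006,0],[0,0,0]]
    - [[-0.1,0.008,0],[0,0,0]]
    - [[-0.125,0.01,0],[0,0,0]]
    - [[-0.15,0.01,0],[0,0,0]]
    - [[-0.175,0.01,0],[0,0,0]]
    - [[-0.2,0.01,0],[0,0,0]]
    - [[-0.2,0.01,0],[0,0,0]]

```text
time: 17.97
tool_pos: [0.5296, -0.124, 0.0386]
tcp_rot: [1.941, 2.469, -0.0]
wrist_force: [-0.1, 0.0, 0.9]
width: 1.002
grip_force: 0.0
```

```bash
python3 -c "
from h import *
s=bot.read_state();print(w2b(s['tool_pos']),s['tool_pos'][2],s['wrist_force'])
edges(range(-40,100,20),.058,30,76);edges(range(-40,100,20),.058,-80,-40)
row(b2w(-38,0,.0385),13.6)"
```

```text
[-59.5   3. ] 0.03861000827316571 [-0.06863443  0.03852965  0.88466249]
0.058 30 [(-40, []), (-20, []), (0, [63.0, 74.75]), (20, [41.0, 41.25, 63.0]), (40, [62.75]), (60, [62.5]), (80, [62.25])]
0.058 -80 [(-40, [-63.0]), (-20, [-66.0]), (0, [-65.75]), (20, [-65.25]), (40, [-65.5]), (60, [-65.25]), (80, [-65.75])]
yaw now 13.69 pos [ 0.5292 -0.123   0.0385] q [-0.27  0.22  2.05 -0.    0.87 -0.51] F [ 0.2 -0.3  0.7]
shift [-0.09  -0.011  0.   ] turn [-0.     0.     0.002]
```

Request:
play_rows:
  rows:
    - [[-0.015,0,0],[0,0,0]]
    - [[-0.03,0,0],[0,0,0]]
    - [[-0.045,-0.005,0],[0,0,0]]
    - [[-0.06,-0.01,0],[0,0,0]]
    - [[-0.07,-0.01,0],[0,0,0]]
    - [[-0.08,-0.01,0],[0,0,0]]
    - [[-0.085,-0.01,0],[0,0,0]]
    - [[-0.09,-0.01,0],[0,0,0]]
    - [[-0.09,-0.01,0],[0,0,0]]

```text
time: 18.82
tool_pos: [0.5322, -0.1454, 0.0387]
tcp_rot: [1.94, 2.471, -0.0]
wrist_force: [0.9, 0.2, -0.3]
width: 0.998
grip_force: 0.0
```

```bash
python3 -c "
from h import *
s=bot.read_state();print(w2b(s['tool_pos']),s['tool_pos'][2],s['wrist_force'])
edges(range(0,110,20),.05,30,76);edges(range(0,110,20),.05,-80,-40)
c=cams.read_camera('top');print([round(x) for x in c['image'][0,0]])
a=ortho(c,.05,440,660,-330,-90,2.5);b=cams.read_camera('scene')['image'][150:260,180:335]
cv2.imwrite('pics/f1.png',np.hstack([cv2.resize(a,(400,367)),cv2.resize(b,(400,367))])[...,::-1])
row(b2w(-30,0,.0385),13.6)"
```

```text
[-38.1   0.5] 0.038665136199285285 [ 0.90734883  0.22909121 -0.27921823]
0.05 30 [(0, []), (20, [64.5]), (40, [41.75, 42.25, 64.25]), (60, [64.5]), (80, [64.75]), (100, [64.0, 64.25])]
0.05 -80 [(0, [-64.75, -64.5]), (20, [-64.5]), (40, [-64.5, -64.25]), (60, [-64.25]), (80, [-64.25]), (100, [-63.75])]
[84, 82, 78]
yaw now 13.74 pos [ 0.5321 -0.145   0.0386] q [-0.31  0.23  2.04 -0.    0.87 -0.55] F [0.2 0.1 0.1]
shift [-0.034 -0.002  0.   ] turn [0.    0.    0.003]
```

Request:
play_rows:
  rows:
    - [[-0.008,0,0],[0,0,0]]
    - [[-0.016,0,0],[0,0,0]]
    - [[-0.016,0,0],[0,0,0]]
    - [[-0.016,0,0],[0,0,0]]

```text
time: 19.35
tool_pos: [0.533, -0.1491, 0.0386]
tcp_rot: [1.94, 2.471, 0.0]
wrist_force: [-0.5, -0.4, -0.4]
width: 1.0
grip_force: 0.0
```

```bash
cat >> h.py <<'E'
def along(by,z,lo,hi,cam='top',img=None):
    c=cams.read_camera(cam); xs=np.arange(lo,hi,1.)
    p=proj(c,np.array([b2w(x,by,z) for x in xs])).astype(np.float32)
    return [(int(x),list(map(int,v))) for x,v in zip(xs,cv2.remap(c['image'],p[:,0][None],p[:,1][None],cv2.INTER_LINEAR)[0])]
E
python3 -c "
from h import *
s=bot.read_state();print(w2b(s['tool_pos']),s['tool_pos'][2],s['wrist_force'])
print(along(-35,.05,96,108)); print(along(-55,.05,96,108)); print(along(-55,.05,-36,-18,'scene'))"
```

```text
[-34.3   0.4] 0.038568668000158374 [-0.49079569 -0.37868268 -0.39286318]
[(96, [239, 230, 157]), (97, [238, 230, 156]), (98, [238, 229, 155]), (99, [233, 224, 155]), (100, [227, 216, 154]), (101, [211, 203, 158]), (102, [183, 182, 170]), (103, [152, 161, 183]), (104, [128, 150, 193]), (105, [107, 142, 203]), (106, [94, 138, 209]), (107, [91, 138, 212])]
[(96, [239, 221, 148]), (97, [238, 222, 148]), (98, [238, 222, 148]), (99, [229, 211, 146]), (100, [217, 198, 143]), (101, [197, 183, 148]), (102, [166, 163, 162]), (103, [135, 143, 176]), (104, [116, 140, 190]), (105, [99, 137, 203]), (106, [91, 136, 210]), (107, [90, 138, 212])]
[(-36, [31, 64, 112]), (-35, [31, 64, 112]), (-34, [31, 65, 112]), (-33, [31, 65, 112]), (-32, [33, 65, 112]), (-31, [36, 66, 110]), (-30, [44, 68, 108]), (-29, [68, 78, 100]), (-28, [93, 90, 92]), (-27, [120, 104, 85]), (-26, [144, 118, 82]), (-25, [161, 129, 84]), (-24, [174, 140, 89]), (-23, [184, 148, 94]), (-22, [196, 159, 101]), (-21, [212, 173, 111]), (-20, [225, 186, 120]), (-19, [230, 195, 127])]
```

No contact force, and the rim lines read as closed up. I'll lift off, move above the button's far side and check the lid.

Request:
play_rows:
  rows:
    - [[0,0,-0.1],[0,0,0]]
    - [[0,0,-0.25],[0,0,0]]
    - [[0,0,-0.4],[0,0,0]]
    - [[-0.1,0.08,-0.4],[0,0,0]]
    - [[-0.25,0.08,-0.4],[0,0,0]]
    - [[-0.4,0.08,-0.4],[0,0,0]]
    - [[-0.55,0.08,-0.4],[0,0,0]]
    - [[-0.7,0.08,-0.4],[0,0,0]]
    - [[-0.72,0.08,-0.4],[0,0,0]]
    - [[-0.72,0.08,-0.4],[0,0,0]]
    - [[-0.72,0.08,-0.4],[0,0,0]]

```text
time: 20.42
tool_pos: [0.5946, -0.3188, 0.1379]
tcp_rot: [-1.94, -2.469, -0.0]
wrist_force: [-0.9, 0.2, 0.0]
width: 1.003
grip_force: 0.0
```

```bash
python3 -c "
from h import *
a=ortho(cams.read_camera('top'),.05,440,660,-330,-90,2.5);b=cams.read_camera('scene')['image'][150:270,180:335]
cv2.imwrite('pics/f2.png',np.hstack([cv2.resize(a,(400,367)),cv2.resize(b,(400,367),interpolation=cv2.INTER_CUBIC)])[...,::-1])
row(b2w(145,18,.054),13.6)"
```

```text
yaw now 13.77 pos [ 0.5946 -0.3175  0.1381] q [-0.53  0.33  1.7   0.    1.12 -0.77] F [ 0.2 -0.2 -0.5]
shift [-0.005 -0.01   0.336] turn [-0.001 -0.002  0.004]
```

View pics/f2.png

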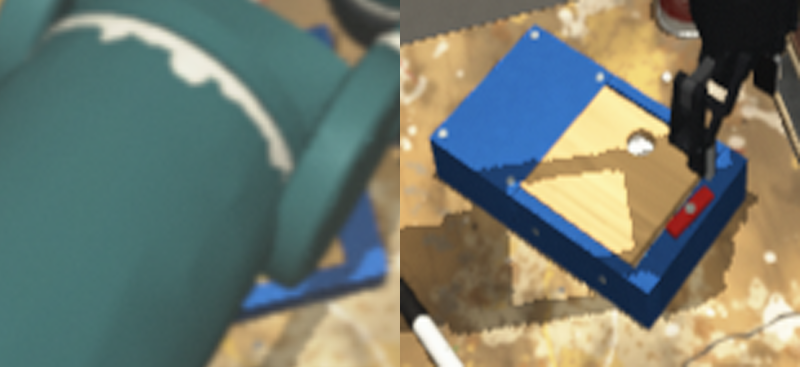

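The scene half shows the lid flush in its rebate: rear edge (605,88) to (525,185) with no step, and the block visible through the hole at (640,145). Next I'll shut the fingers and lower them behind the button's +y end.

Request:
play_rows:
  rows:
    - [[0,0.01,0],[0,0,0]]
    - [[0,0.01,0],[0,0,0]]
    - [[0,0.01,0],[0,0,0]]
    - [[0,0.01,0],[0,0,0]]
    - [[0,0.01,0],[0,0,0]]
    - [[0,0.01,0.15],[0,0,0]]
    - [[0,0.01,0.25],[0,0,0]]
    - [[0,0.01,0.33],[0,0,0]]
    - [[0,0.01,0.33],[0,0,0]]
    - [[0,0.01,0.33],[0,0,0]]
  claw: -1

```text
time: 21.35
tool_pos: [0.5963, -0.3177, 0.0545]
tcp_rot: [-1.938, -2.468, 0.001]
wrist_force: [0.7, -0.7, -0.4]
width: -0.004
grip_force: 0.0
```

```bash
python3 -c "
from h import *
s=bot.read_state();print(w2b(s['tool_pos']),s['tool_pos'][2],s['width'],s['wrist_force']);row(b2w(140,22,.055),13.6)"
```

```text
[144.5  22.3] 0.054519525233241634 -0.004356926946270358 [ 0.73572148 -0.6697535  -0.38231167]
yaw now 13.73 pos [ 0.5963 -0.3177  0.0545] q [-0.53  0.42  1.75 -0.    0.98 -0.77] F [ 0.7 -0.7 -0.4]
shift [ 0.018 -0.001 -0.002] turn [-0.003 -0.003  0.003]
```

Request:
play_rows:
  rows:
    - [[0.015,0,0],[0,0,0]]
    - [[0.03,0,0],[0,0,0]]
    - [[0.045,0,0],[0,0,0]]
    - [[0.06,0,0],[0,0,0]]
    - [[0.075,0,0],[0,0,0]]
    - [[0.09,0,0],[0,0,0]]
    - [[0.105,0,0],[0,0,0]]
    - [[0.12,0,0],[0,0,0]]
    - [[0.135,0,0],[0,0,0]]
    - [[0.15,0,0],[0,0,0]]
    - [[0.16,0,0],[0,0,0]]
    - [[0.16,0,0],[0,0,0]]

```text
time: 22.35
tool_pos: [0.5869, -0.2784, 0.055]
tcp_rot: [-1.938, -2.469, 0.0]
wrist_force: [-0.0, 0.2, -0.4]
width: -0.001
grip_force: 0.1
```

```bash
cat >> h.py <<'E'
def button():
    for n in('top','scene'):
        c=cams.read_camera(n); h=cv2.cvtColor(c['image'],cv2.COLOR_RGB2HSV).astype(int)
        m=(((h[...,0]<6)|(h[...,0]>174))&(h[...,1]>130)&(h[...,2]>60)).astype(np.uint8); q=proj(c,b2w(116,0,.06))[0].astype(int)
        k=np.zeros_like(m); k[q[1]-20:q[1]+20,q[0]-20:q[0]+20]=1
        p=np.argwhere(m&k)[:,::-1]
        if len(p)<15: print(n,'hidden'); continue
        B=w2b(cast(c,p,.06)); w,v=np.linalg.eigh(np.cov(B.T)); print(n,len(p),'mean',B.mean(0),'x',B[:,0].min(),B[:,0].max(),'y',B[:,1].min(),B[:,1].max(),'angle from box y',np.degrees(np.arctan2(-v[0,1],v[1,1])).round(1))
    s=bot.read_state();print(w2b(s['tool_pos']),s['tool_pos'][2],np.round(s['wrist_force'],1))
E
python3 -c "
from h import *
button()"
```

```text
top 30 mean [131.25        -4.57666667] x 124.3 138.2 y -11.1 1.8 angle from box y 56.9
scene 99 mean [116.81515152  -1.98282828] x 91.4 140.5 y -15.0 11.8 angle from box y 70.4
[104.6  22.5] 0.05522104039708109 [-0.  -0.4  1.1]
```

The button is at about 70°. I'll nudge the finger towards -y to square it.

Request:
play_rows:
  rows:
    - [[0,-0.01,0],[0,0,0]]
    - [[0,-0.02,0],[0,0,0]]
    - [[0,-0.032,0],[0,0,0]]
    - [[0,-0.032,0],[0,0,0]]
    - [[0,-0.032,0],[0,0,0]]

```text
time: 22.87
tool_pos: [0.5798, -0.2816, 0.056]
tcp_rot: [-1.94, -2.47, 0.001]
wrist_force: [0.4, 0.1, -0.1]
width: -0.001
grip_force: 0.0
```

```bash
python3 -c "
from h import *
button()"
```

```text
top 27 mean [132.48148148   0.85925926] x 125.5 139.4 y -4.1 6.1 angle from box y 98.5
scene 104 mean [116.71826923  -1.54903846] x 91.1 141.0 y -9.1 6.6 angle from box y 91.0
[105.6  14.8] 0.05598391657753346 [ 1.2 -0.2 -0.8]
```

The button is at about 91°. I'll move the finger away sideways, lift clear, and take a final check picture.

Request:
play_rows:
  rows:
    - [[0,0.04,0],[0,0,0]]
    - [[0,0.04,-0.05],[0,0,0]]
    - [[0,0.04,-0.2],[0,0,0]]
    - [[0,0.04,-0.35],[0,0,0]]
    - [[0,0.04,-0.5],[0,0,0]]
    - [[0.2,0.04,-0.6],[0,0,0]]
    - [[0.4,0.04,-0.6],[0,0,0]]
    - [[0.6,0.04,-0.6],[0,0,0]]
    - [[0.8,0.04,-0.6],[0,0,0]]
    - [[1,0.04,-0.6],[0,0,0]]
    - [[1,0.04,-0.6],[0,0,0]]
    - [[1,0.04,-0.6],[0,0,0]]

```text
time: 23.97
tool_pos: [0.5291, -0.0306, 0.2072]
tcp_rot: [-1.934, -2.474, -0.004]
wrist_force: [0.2, -0.7, -0.1]
width: -0.001
grip_force: 0.0
```

```bash
python3 -c "
from h import *
button()
a=ortho(cams.read_camera('top'),.05,440,660,-330,-90,2.5);b=cams.read_camera('scene')['image'][150:270,180:335]
cv2.imwrite('pics/f3.png',np.hstack([cv2.resize(a,(400,367)),cv2.resize(b,(400,367),interpolation=cv2.INTER_CUBIC)])[...,::-1])"
```

```text
top 85 mean [116.00823529   0.25882353] x 91.4 139.4 y -5.9 6.7 angle from box y 91.0
scene 104 mean [117.11634615  -1.80288462] x 91.1 141.0 y -9.1 6.6 angle from box y 91.3
[-146.3   25.1] 0.20728625868759215 [ 0.8 -0.2  0.8]
```

View pics/f3.png

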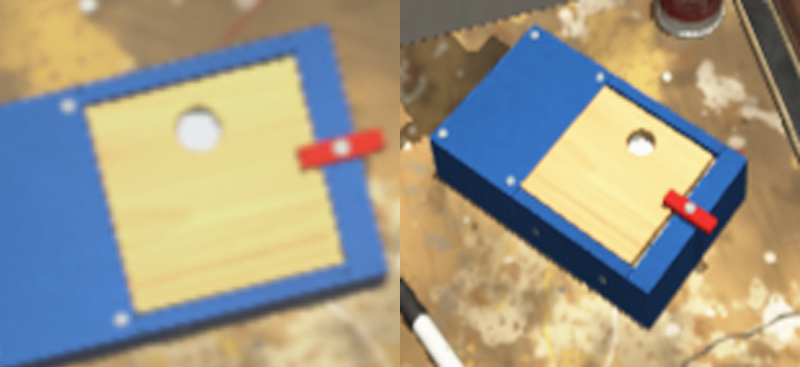

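The lid is flush in its rebate, with left-half corners at (88,105), (297,58), (343,263) and (137,312). The button at (340,148) stands square across its edge, and the arm is clear.

```bash
python3 -c "
from workcell import bot
print(bot.finish_job())"
```

```text
the job is handed in; nothing more can be done
None
```

I handed the job in at about 24 s: the block is flat in the well, the lid is flush in its rebate, the button is turned about 91° across the lid's edge, and the arm never went near the tape, tin or marker; no verdict came back.

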